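# Snug the packing jig's fence and run its wing nut down

### The arm

A 6-joint arm with a two-finger parallel gripper is mounted at the origin on the work surface. World frame = base frame: x ahead of the robot, y to its left, z up, the work surface at z = 0. Lengths are in m, angles in degrees, forces in N, time in s.
With the tool pointing down it reaches from about 0.225 to 0.725 m from the base axis. Payload 3.1 kg.
Tool frame: the origin (TCP) lies midway between the tips of the shut fingers; the grasp point (between the pads) lies 19 mm behind it; z points along the fingers, y is the line along which they close (so a half turn about z gives the same grasp; the last joint's range is limited). The gripper opens to 85 mm and grips with 20 to 120 N. Pads are 22 mm wide; open, the fingers measure 114 mm over their backs; the gripper's body (76 mm by 85 mm) begins 54 mm behind the grasp point. The pads swing forward as they close: fully open they stand 13 mm farther back than shut.
Start: joints at [-70.462, 2.75, 5.684, 92.934, 0, 82.678], TCP at [0.237, -0.468, 0.231] pointing down, gripper open.
Joint ranges: [-166.93, 166.93], [-56.73, 111.36], [-69.38, 81.34], [-121.58, 131.49], [-85.45, 84.26], [-180, 180]. Speed limits (degrees/s): [159.86, 159.86, 180, 180, 180, 180].

### API

Orientations are given as [roll, pitch, yaw] about the fixed x, y, z axes, in that order (R = Rz(yaw) Ry(pitch) Rx(roll)).
In Python, from cell import * gives the robot as it stands.
- The arm moves only by the tool play_rows, never from a script. Its argument "deltas" is a list of rows, each a list of 7 numbers: the opening, from -1 (shut) to 1 (fully open), then the shift along the tool's x, y, z in cm, then the turn, a rotation vector about the tool's x, y, z in degrees. A call has exactly 8 rows; each row is the pose to reach, as a shift and turn from the pose commanded when the call began, along the tool's axes at that moment; what a row does not reach only later rows make up. A row lasts 1/10 s, in which the tool goes at most 50 mm and 8.59 degrees, less where a joint would pass 70% of its speed; a pose out of reach is approached as far as the arm can. A call with a gripper value outside its range is refused whole. The fingers move at their own pace and stop on an object; "newtons" is the grip in N (left out, the last holds). Time passes only in rows, so rows that repeat a pose let the fingers close, or fill a call up. It gives the time, the measured TCP pose, the force, the opening and the grip force at its end, in the units of the state.
- get_obs(): the state, without advancing time (a new reading comes with each control period).
- snapshot(name): name is "side" or "top" or "wrist"; returns the picture (480x640x3 uint8, red, green, blue); there is no depth.
- camera_model(name): a dict with "intrinsics" (3x3 intrinsics, pixels), "world_to_cam" (4x4, takes a point from world to camera coordinates). Camera axes: x right, y down, z forward; pixel columns grow to the right and rows downward; lengths in m; the calibration is good to about 2 mm. A picture is of the moment at which its call begins: read the wrist's pose just before it. camera_model takes no time and is no camera call; for the wrist camera it gives the pose at the moment of the call.
- sign_off(): hands the job in; it is judged then, once.
The state is a dict: "time": time; "joints": joint angles; "qvel": joint speeds; "effort": joint torques, N m; "eef_pos": TCP position; "orientation": TCP orientation; "ft_force": force on the tool from outside, world axes, zero at the start; "torque": the same for the moment, N m; "width": finger opening in m; "finger_force": force on a finger pad.
Only numpy, scipy, OpenCV 4.12 (cv2) and the standard library are available. Lean on these libraries where they do the work, as an engineer would, in place of code of your own. Each camera call takes 0.05 s, during which the arm holds its last target. There are 200 camera calls.

### The job

Push the jig's sliding blue fence up until the carton of dates sits snug, but uncrushed, between it and the fixed side fence. Then, with the fingertips pushing on its wings stroke after stroke, spin the loose orange wing nut clockwise (seen from above) until it is tight, with the fence still snug. Do not pinch the nut or the fence, do not force the nut once it stops, keep the carton down in the jig, and leave everything else where it stands; finish clear.

Things in the scene. Friction and masses are not known exactly. Their poses are not given: they have to be found in the camera images.
- jig: Carton-packing jig, fixed. Origin on the table; x along its length, y from the sliding fence across the carton to the fixed side fence, z up. Base plate 6 mm thick, x -165 to +165, y -165 to +210 mm. Fixed blue side fence: inner face at y = +200 mm; fixed end stop: inner face at x = +155 mm, y from +34 to +204 mm; both 60 mm tall above the plate.
- fence_slide (a joint): How far (m) the sliding fence, with its bolt and wing nut, has moved along the jig's +y from fully open (0). 0.055: carton snug against the fixed side fence. The bolt axis is at jig x = 0, y = -0.099 + this value. It slides stiffly (about 8 N; the carton adds up to 8 N) and stays where left; over 8 N sideways on the nut drags it too.
- fence_back (a point): Middle of the top edge of the sliding fence's wall, on the face to push (away from the carton), 66 mm above the table; axes as the jig's. The wall is 200 mm long in x and 4 mm thick (towards +y). The bolt axis is 50 mm away in -y.
- nut_axis (a point): On the bolt axis at the underside of the nut's captive washer (26 mm wide, 2 mm thick), which starts 1 to 2.5 mm above the foot (foot top: 10 mm above the table) and is down on it when tight. Axes turn with the nut: x along the wings, z up.
- wing_end (a point): Outermost point of one wing, 34 mm out from the axis, 21.5 mm above the washer's underside.
- nut_turn (a joint): Turn of the wing nut, rad, growing clockwise seen from above (tightening). At 0 the wing_end side points along the jig's +x. Tight, against a hard stop, at 10.0. It turns with light friction (about 0.02 N m, 1 N at a wing) and stays where it is left.
- carton: Open white carton filled with dates, standing loose between the fences; origin under its centre. 280 mm (x) x 190 mm (y) x 75 mm tall, about 0.5 kg; at the start it stands up to 12 mm off the fixed side fence.
- cup_a: Bystander: sealed yoghurt pot, 69 mm wide, 64 tall, standing on the jig's base plate; origin under its centre.
- cup_b: Bystander: sealed yoghurt pot, 69 mm wide, 64 tall, on the table; origin under its centre.
- cup_c: Bystander: sealed yoghurt pot, 69 mm wide, 64 tall, on the table; origin under its centre.
- bottle_a: Bystander: water bottle, 62 mm wide, 205 tall, upright; origin under its centre.
- bottle_b: Bystander: water bottle, 62 mm wide, 205 tall, upright; origin under its centre.
- clamshell: Bystander: closed clear box of dates, 184 x 134 x 50 mm; origin under its centre.
- tape: Bystander: bench tape dispenser, 160 x 50 mm, 90 tall; origin under its centre.
- wing_nut: Orange wing nut, same frame as nut_axis. Two flat wings 5 mm thick reach 34 mm either side of the axis; their round lobes (21 mm across, centred 23.5 mm out) lie at z = 11 to 32 mm. Tapered hub 23 mm wide at its foot, top at z = 19 mm. The 12 mm bolt sticks up through it to 58 mm above the table.
- fence: Sliding blue angle fence; origin on the bolt axis, on the plate's top (6 mm above the table), axes as the jig's. Wall: y = +50 to +54, x = +-100, z 0 to 60 mm. Foot: 4 mm thick, x = +-55, y = -45 to +50 mm. Two gussets 4 mm thick at x = +-52 mm, y = +29 to +50, up to z = 25 mm.

How it is judged (in metres and radians):
On the way, in this order (a step that is already met when the one before it is completed fails the run):
1. the carton is snug between the sliding fence and the fixed fence (value of joint fence_slide between 0.052 and 0.059 m), for 0.2 s.
2. the wing nut is tight (value of joint nut_turn above 9.7 rad), for 0.2 s.
At the end, for the whole second after the job is handed in: Sliding fence within 3 mm of snug (joint 0.052 to 0.059), wing nut within 0.3 rad of its stop (joint above 9.7), carton flat on the jig's plate between the fences (its centre 100 to 110 mm along the jig's y, not slid out towards the open front) and at rest (all of step 1 and value of joint nut_turn above 9.7 rad and y of carton in the frame of jig between 0.1 and 0.11 m and x of carton in the frame of jig above -0.035 m and z of carton in the frame of jig below 0.01 m and angle between carton's own z axis and vertical below 0.03 rad and linear speed of carton below 0.01 m/s); the robot touches nothing.
It fails at once if the nut's wing or the fence's wall is taken between the fingers ((y of the grasp point in the frame of nut_axis between -0.004 and 0.004 m and x of the grasp point in the frame of nut_axis between -0.04 and 0.04 m and z of the grasp point in the frame of nut_axis below 0.044 m and contact force between the fingers and wing_nut above 0.5 N) or (y of the grasp point in the frame of fence_back between -0.002 and 0.006 m and x of the grasp point in the frame of fence_back between -0.11 and 0.11 m and z of the grasp point in the frame of fence_back below 0.012 m and contact force between the fingers and fence above 0.5 N)).
It fails at once if the nut is forced (over 30 N) (contact force between the arm and wing_nut above 30 N).
It fails at once if the carton is crushed by the fence (over 50 N) (contact force between fence and carton above 50 N).
It fails at once if the carton is lifted or tipped (z of carton in the frame of jig above 0.02 m or angle between carton's own z axis and vertical above 0.15 rad).
It fails at once if a bystander is moved more than 3 cm or tipped over (distance of any of cup_a, cup_b, cup_c, bottle_a, bottle_b, clamshell, tape from where it was at the start of the episode above 0.03 m or angle between any of cup_a, cup_b, cup_c, bottle_a, bottle_b, clamshell, tape's own z axis and vertical above 0.3 rad).
It also fails if it takes over 72 s, if anything falls off the work surface, if the arm or the gripper's body presses on something with over 40 N, if the wrist force passes 120 N, or if a joint passes its speed limit or range.

## Working session

There is one attempt and no reset: what is moved stays moved. The work goes in short steps, Python scripts to look and compute and a tool call to move; the robot and the scene stay as the last step left them, time stands still between calls to the robot, and variables do not carry over. Pictures are saved under pics/ and viewed, at most 10 in all, crops included, and the job is handed in when it is done.

Besides the shell and the picture viewer there is one more tool, called after "Call:" as name(argument=value, ...) on one line, values as JSON. play_rows: Moves the arm, as the interface text tells. Its arguments: {"type":"object","properties":{"deltas":{"type":"array","items":{"type":"array","items":{"type":"number"}}},"newtons":{"type":"number"}},"required":["deltas"]}

```bash
mkdir -p pics; ls
python3 - <<'E'
from cell import *
import cv2
for n in("top","side"):
    cv2.imwrite(f"pics/{n}0.png",snapshot(n)[:,:,::-1])
    m=camera_model(n);print(m)
o=get_obs();print(o)
E
```

```text
pics
{'intrinsics': array([[571.39195389,   0.        , 329.34848321],
       [  0.        , 571.39195389, 234.12155485],
       [  0.        ,   0.        ,   1.        ]]), 'world_to_cam': array([[ 0.00877298, -0.99995838,  0.00250364,  0.01360087],
       [-0.99361203, -0.00899895, -0.11249066,  0.5449162 ],
       [ 0.11250851, -0.00150077, -0.99364963,  1.35857751],
       [ 0.        ,  0.        ,  0.        ,  1.        ]])}
{'intrinsics': array([[602.40708661,   0.        , 325.6109375 ],
       [  0.        , 602.40708661, 244.90096856],
       [  0.        ,   0.        ,   1.        ]]), 'world_to_cam': array([[ 0.88563308, -0.46417661,  0.01393289, -0.47741737],
       [-0.33253933, -0.65484492, -0.67867203,  0.22596064],
       [ 0.32414757,  0.59642116, -0.7343093 ,  1.52030925],
       [ 0.        ,  0.        ,  0.        ,  1.        ]])}
{'time': 0.1, 'joints': array([-7.04632404e+01,  2.78861466e+00,  5.59941439e+00,  9.29328704e+01,
        1.24664894e-04,  8.26787045e+01]), 'qvel': array([ 0.0911654 ,  0.03472943,  0.13172213, -0.12899616, -0.02903073,
       -0.00832739]), 'effort': array([ 2.50307508e-03, -3.39848828e+01,  3.20937037e+01,  1.58101832e-02,
       -2.34864910e-04, -1.41900198e-07]), 'eef_pos': array([ 0.23699705, -0.46784197,  0.23022424]), 'orientation': array([-1.79878940e+02, -1.56794989e-02,  2.68580384e+01]), 'ft_force': array([-0.16215386, -0.56834898, -0.45168691]), 'torque': array([ 0.02561984, -0.02599244,  0.03380893]), 'finger_force': 0.0, 'width': 0.08539095092322883}
```

View pics/top0.png

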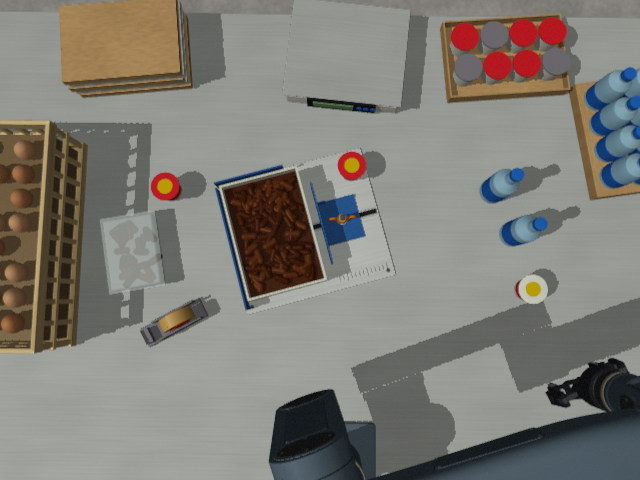

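View pics/side0.png

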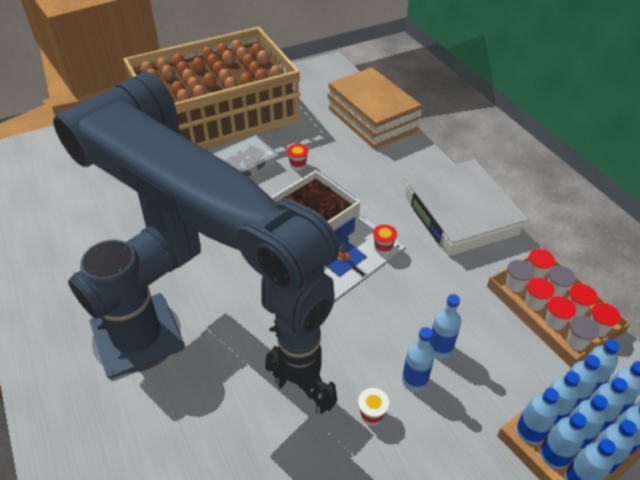

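The top view shows the jig with its corners near (215,185), (248,312), (395,272) and (362,150). The orange nut is at about (343,218), and cup_a is at (351,165) on the plate. I'll enlarge this area.

Run:
```python
import cv2
i=cv2.imread("pics/top0.png")[140:320,205:405]
i=i
a=cv2.resize(i[0:150,80:200],None,fx=6,fy=6,interpolation=cv2.INTER_CUBIC)[:, :]
cv2.imwrite("pics/c0.png",cv2.resize(i,None,fx=3.3,fy=3.3,interpolation=cv2.INTER_CUBIC))
b=cv2.imread("pics/top0.png")[170:270,295:395]
cv2.imwrite("pics/c1.png",cv2.resize(b,None,fx=6,fy=6,interpolation=cv2.INTER_CUBIC))
```

```text
(no output)
```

View pics/c0.png

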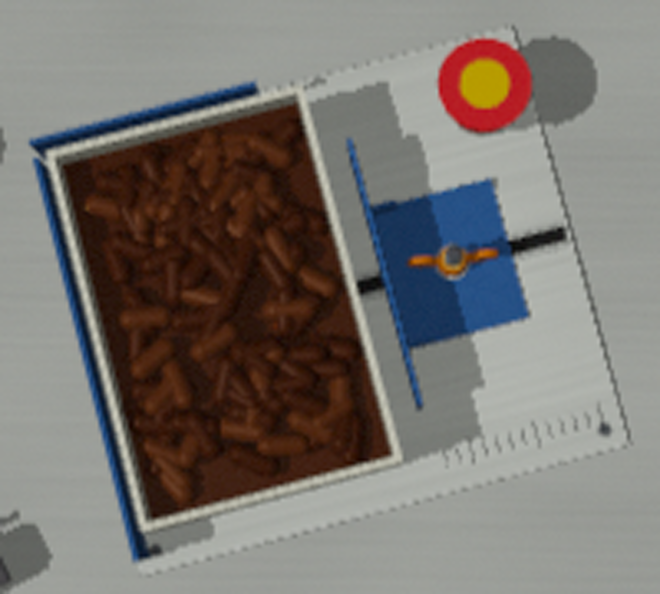

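View pics/c1.png

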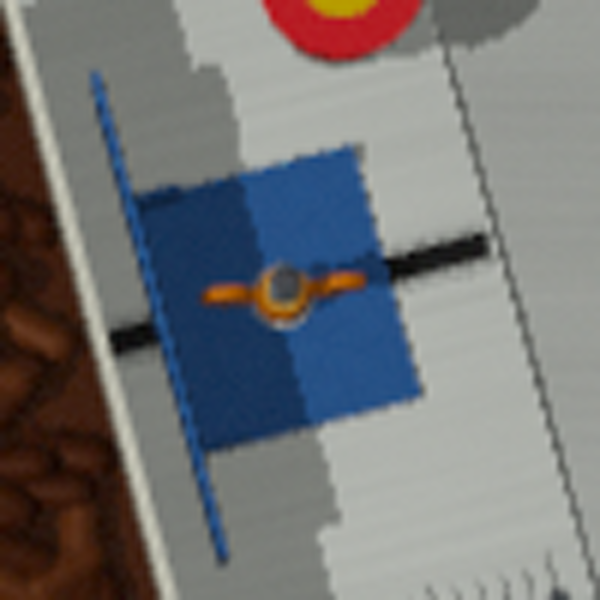

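```bash
cat > h.py <<'E'
import numpy as np
from cell import *
def ray(name,uv,z,m=None):
    m=m or camera_model(name);K=m["intrinsics"];T=np.array(m["world_to_cam"])
    R=T[:3,:3];c=-R.T@T[:3,3]
    d=R.T@np.linalg.solve(K,[uv[0],uv[1],1]);return c+d*(z-c[2])/d[2]
E
python3 - <<'E'
from h import *
from scipy.optimize import least_squares
P=[((361.1,148.2),(.165,-.165),.006,0),((395.9,273.3),(-.165,-.165),.006,0),((247.4,313.3),(-.165,.210),.006,0),
((311.2,182.2),(.1,-.047),.066,1),((332.2,263.3),(-.1,-.047),.066,1),((342.7,216.7),(0,-.099),.058,1),((354.5,194.5),(.055,-.144),.010,1),((365.3,235.8),(-.055,-.144),.010,1)]
W=np.array([ray("top",p[0],p[2])[:2] for p in P])
def f(q):
    x,y,t,s=q;c,si=np.cos(t),np.sin(t)
    J=np.array([[p[1][0],p[1][1]+s*p[3]] for p in P])
    return (J@np.array([[c,si],[-si,c]])+[x,y]-W).ravel()*1000
r=least_squares(f,[.5,.1,.2,0]);x=r.x;print(x[:2],np.degrees(x[2]),x[3]);print(f(x).reshape(-1,2).round(1))
c,s=np.cos(x[2]),np.sin(x[2])
def w(a,b):return [round(float(v),4) for v in(x[0]+c*a-s*b,x[1]+s*a+c*b)]
print("bolt",w(0,-.099+x[3]),"final bolt",w(0,-.044))
a=ray("top",(329.2,219.3),.034);b=ray("top",(355.8,216.7),.034);d=a-b;print("wing",a,b,np.degrees(np.arctan2(d[1],d[0])))
print("cupA",ray("top",(205+487/3.3,140+84/3.3),.064),"cups",[ray("top",u,.064).round(3) for u in((165,186),(533,289))])
print("bottles",[ray("top",u,.2).round(3) for u in((517,176),(540,224))])
print("carton edge", ray("top",(205+303/3.3,140+92/3.3),.081),ray("top",(205+399/3.3,140+460/3.3),.081),"jig->",)
E
```

```text
[0.56486591 0.05632691] 15.187687017325764 0.027146170298100212
[[ 1.3 -0.1]
 [-3.3 -0.2]
 [-1.1 -0.6]
 [ 1.1  0.3]
 [ 1.9 -0.2]
 [-0.2  0. ]
 [ 1.7  1.2]
 [-1.4 -0.5]]
bolt [0.5837, -0.013] final bolt [0.5764, 0.0139]
wing [0.58068693 0.01914238 0.034     ] [ 0.58766595 -0.04555309  0.034     ] 96.15696990305148
cupA [ 0.7077617  -0.03591189  0.064     ] cups [array([0.653, 0.413, 0.064]), array([ 0.416, -0.461,  0.064])]
bottles [array([ 0.656, -0.385,  0.2  ]), array([ 0.551, -0.432,  0.2  ])]
carton edge [0.69662182 0.09713684 0.081     ] [0.43321732 0.02559174 0.081     ] jig->
```

Call:
play_rows(deltas=[[-1, 3.25, -1.75, 0, 0, 0, -7], [-1, 6.5, -3.5, 0, 0, 0, -14], [-1, 9.75, -5.25, 0, 0, 0, -21], [-1, 13, -7, 0, 0, 0, -28], [-1, 16.25, -8.75, 0, 0, 0, -35], [-1, 19.5, -10.5, 0, 0, 0, -42], [-1, 22.75, -12.25, 0, 0, 0, -49], [-1, 26, -14, 0, 0, 0, -56]], newtons=30)

```text
time: 0.9
eef_pos: [0.4063, -0.2245, 0.2308]
orientation: [-180.0, -0.0, 83.1]
ft_force: [1.4, -0.7, 0.9]
width: 0.0
finger_force: 0.0
```

```bash
cat >> h.py <<'E'
from scipy.spatial.transform import Rotation as Rt
def to(pos,yaw=105.2,o=None):
    "tool-frame shift (cm) and turn (deg) from measured pose to pos, tool down with yaw"
    o=o or get_obs();R=Rt.from_euler('xyz',o["orientation"],degrees=True)
    d=R.inv().apply(np.array(pos)-o["eef_pos"])*100
    r=(R.inv()*Rt.from_euler('xyz',[180,0,yaw],degrees=True)).as_rotvec(degrees=True)
    return d.round(2),r.round(1)
E
python3 -c "
from h import *
o=get_obs();print(o['eef_pos'],o['orientation'],o['width'],to([.5753,.0179,.12],o=o))"
```

```text
[ 0.40628491 -0.22445552  0.23078675] [-1.79960284e+02 -2.31989411e-02  8.31418833e+01] 2.9670179969589495e-06 (array([26.08, 13.89, 11.08]), array([ -0. ,  -0. , -22.1]))
```

Call:
play_rows(deltas=[[-1, 3.7, 2, 1, 0, 0, -5], [-1, 7.4, 4, 2, 0, 0, -10], [-1, 11.2, 6, 4, 0, 0, -15], [-1, 15, 8, 6, 0, 0, -20], [-1, 19, 10, 8, 0, 0, -22.1], [-1, 23, 12, 9.5, 0, 0, -22.1], [-1, 26.1, 13.9, 11, 0, 0, -22.1], [-1, 26.1, 13.9, 11, 0, 0, -22.1]])

```text
time: 1.7
eef_pos: [0.5758, 0.0196, 0.1169]
orientation: [-179.7, -0.2, 105.3]
ft_force: [-0.8, 0.5, -0.4]
width: -0.0001
finger_force: 0.0
```

Run:
```python
from h import *
import cv2
o=get_obs();print(o['eef_pos'],o['orientation'],to([.5753,.0179,.053],o=o))
m=camera_model("wrist");np.savez("w1.npz",K=m["intrinsics"],T=m["world_to_cam"])
cv2.imwrite("pics/w1.png",snapshot("wrist")[:,:,::-1])
```

```text
[0.5757531  0.01961421 0.11693248] [-179.7170103    -0.19905285  105.2620319 ] (array([-0.18, -0.06,  6.39]), array([-0.3, -0.2,  0.1]))
```

View pics/w1.png

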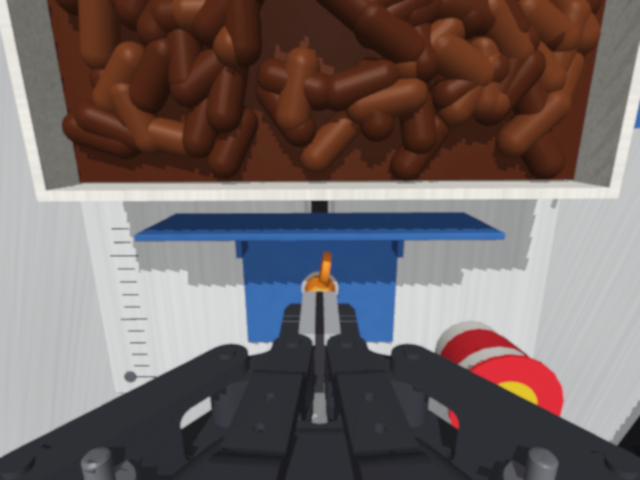

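The wrist view shows the wall's top edge running from (135,240) to (503,240). The nut is at (320,285), directly below the fingertips, with one wing pointing at the wall.

Run:
```python
from h import *
z=np.load("w1.npz");m={"intrinsics":z["K"],"world_to_cam":z["T"]}
for uv in((135,239),(503,239)): print(ray("",uv,.066,m))
print("wing tip",ray("",(326,254),.036,m))
T=z["T"];print("cam",-T[:3,:3].T@T[:3,3])
t=np.radians(15.19);c,s=np.cos(t),np.sin(t)
for b in(-.047,-.043): 
  for a in(.1,-.1):print(b,a,[.56487+c*a-s*(b+.0271),.05633+s*a+c*(b+.0271)])
```

```text
[0.4753715  0.01008762 0.066     ]
[0.66679816 0.0626037  0.066     ]
wing tip [0.5801331  0.02026985 0.036     ]
cam [0.55845133 0.08728149 0.26007406]
-0.047 0.1 [np.float64(0.6665904369170186), np.float64(0.06332733616534543)]
-0.047 -0.1 [np.float64(0.4735779888333503), np.float64(0.010923186666004576)]
-0.043 0.1 [np.float64(0.6655423539270318), np.float64(0.06718758512701879)]
-0.043 -0.1 [np.float64(0.47252990584336346), np.float64(0.014783435627677945)]
```

Call:
play_rows(deltas=[[-1, -0.1, 0, 1.2, -0.3, -0.2, 0], [-1, -0.2, 0, 2.5, -0.3, -0.2, 0], [-1, -0.2, 0, 3.8, -0.3, -0.2, 0], [-1, -0.2, 0, 5, -0.3, -0.2, 0], [-1, -0.2, 0, 6, -0.3, -0.2, 0], [-1, -0.2, 0, 6.4, -0.3, -0.2, 0], [-1, -0.2, 0, 6.4, -0.3, -0.2, 0], [-1, -0.2, 0, 6.4, -0.3, -0.2, 0]])

```text
time: 2.55
eef_pos: [0.5771, 0.0137, 0.0577]
orientation: [179.7, 0.2, 105.0]
ft_force: [0.5, 0.8, 0.8]
width: 0.0002
finger_force: 0.0
```

Call:
play_rows(deltas=[[-1, 0.2, 0, 0, 0, 0, 0], [-1, 0.4, 0, 0, 0, 0, 0], [-1, 0.6, 0, 0, 0, 0, 0], [-1, 0.8, 0, 0, 0, 0, 0], [-1, 1.0, 0, 0, 0, 0, 0], [-1, 1.2, 0, 0, 0, 0, 0], [-1, 1.4, 0, 0, 0, 0, 0], [-1, 1.6, 0, 0, 0, 0, 0]])

```text
time: 3.35
eef_pos: [0.5735, 0.0261, 0.0574]
orientation: [179.7, 0.6, 104.9]
ft_force: [2.3, -7.9, -1.3]
width: -0.0002
finger_force: 4.1
```

```bash
cat >> h.py <<'E'
t=np.radians(15.19);ex=np.array([np.cos(t),np.sin(t)]);ey=np.array([-ex[1],ex[0]]);O=np.array([.56487,.05633])
def st():
    o=get_obs();d=o["eef_pos"][:2]-O;f=o["ft_force"]
    print("t",o["time"],"jig",(d@ex).round(4),(d@ey).round(4),"z",o["eef_pos"][2].round(4),"F jig",(f[:2]@ex).round(1),(f[:2]@ey).round(1),f[2].round(1),o["orientation"].round(1))
E
python3 -c "
from h import *
st()"
```

```text
t 3.35 jig 0.0004 -0.0314 z 0.0574 F jig 0.1 -8.3 -1.3 [179.7   0.6 104.9]
```

Call:
play_rows(deltas=[[-1, 0.3, 0, 0, 0, 0, 0], [-1, 0.6, 0, 0, 0, 0, 0], [-1, 0.9, 0, 0.1, 0, 0, 0], [-1, 1.2, 0, 0.2, 0, 0, 0], [-1, 1.5, 0, 0.2, 0, 0, 0], [-1, 1.7, 0, 0.2, 0, 0, 0], [-1, 1.9, 0, 0.2, 0, 0, 0], [-1, 2, 0, 0.2, 0, 0, 0]])

```text
time: 4.15
eef_pos: [0.5686, 0.0449, 0.0569]
orientation: [179.7, 0.7, 104.8]
ft_force: [0.3, -8.8, 4.5]
width: 0.0002
finger_force: 4.1
```

```bash
python3 -c "
from h import *
st()"
```

```text
t 4.15 jig 0.0006 -0.012 z 0.0569 F jig -2.0 -8.6 4.5 [179.7   0.7 104.8]
```

Call:
play_rows(deltas=[[-1, 0.1, 0, 0, 0, 0, 0], [-1, 0.2, 0, 0, 0, 0, 0], [-1, 0.3, 0, 0, 0, 0, 0], [-1, 0.4, 0, 0, 0, 0, 0], [-1, 0.5, 0, 0, 0, 0, 0], [-1, 0.55, 0, 0, 0, 0, 0], [-1, 0.6, 0, 0, 0, 0, 0], [-1, 0.6, 0, 0, 0, 0, 0]])

```text
time: 4.95
eef_pos: [0.5674, 0.0493, 0.057]
orientation: [179.7, 0.8, 104.8]
ft_force: [0.4, -10.8, 5.2]
width: -0.0001
finger_force: 5.3
```

```bash
python3 -c "
from h import *
st()"
```

```text
t 4.95 jig 0.0006 -0.0074 z 0.057 F jig -2.4 -10.5 5.2 [179.7   0.8 104.8]
```

Call:
play_rows(deltas=[[-1, 0.05, 0, 0, 0, 0, 0], [-1, 0.1, 0, 0, 0, 0, 0], [-1, 0.15, 0, 0, 0, 0, 0], [-1, 0.2, 0, 0, 0, 0, 0], [-1, 0.25, 0, 0, 0, 0, 0], [-1, 0.25, 0, 0, 0, 0, 0], [-1, 0.25, 0, 0, 0, 0, 0], [-1, 0.25, 0, 0, 0, 0, 0]])

```text
time: 5.75
eef_pos: [0.5668, 0.0517, 0.057]
orientation: [179.7, 0.8, 104.8]
ft_force: [0.2, -11.4, 5.1]
width: -0.0004
finger_force: 5.4
```

```bash
python3 -c "
from h import *
st()"
```

```text
t 5.75 jig 0.0006 -0.0049 z 0.057 F jig -2.8 -11.1 5.1 [179.7   0.8 104.8]
```

Call:
play_rows(deltas=[[-1, 0.05, 0, 0, 0, 0, 0], [-1, 0.1, 0, 0, 0, 0, 0], [-1, 0.15, 0, 0, 0, 0, 0], [-1, 0.15, 0, 0, 0, 0, 0], [-1, 0.15, 0, 0, 0, 0, 0], [-1, 0.15, 0, 0, 0, 0, 0], [-1, 0.15, 0, 0, 0, 0, 0], [-1, 0.15, 0, 0, 0, 0, 0]])

```text
time: 6.55
eef_pos: [0.5663, 0.0531, 0.057]
orientation: [179.7, 0.8, 104.8]
ft_force: [-0.5, -11.1, 3.7]
width: 0.0003
finger_force: 5.4
```

Run:
```python
from h import *
st()
import cv2
m=camera_model("wrist");np.savez("w2.npz",K=m["intrinsics"],T=m["world_to_cam"])
cv2.imwrite("pics/w2.png",snapshot("wrist")[:,:,::-1])
```

```text
t 6.55 jig 0.0006 -0.0035 z 0.057 F jig -3.4 -10.5 3.7 [179.7   0.8 104.8]
```

View pics/w2.png

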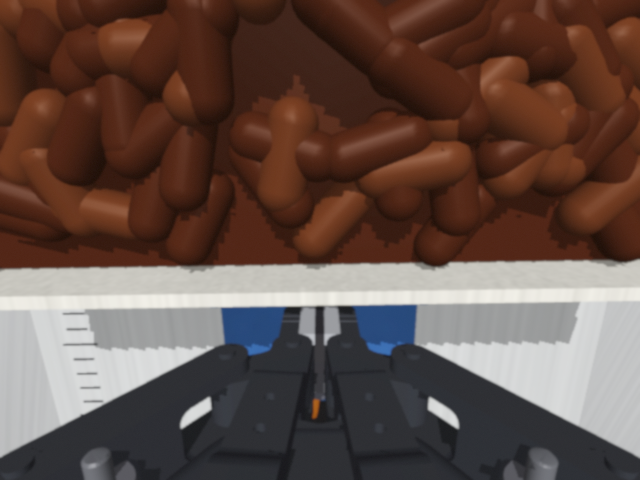

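The carton rim now hides the wall, so the fence is pushing the carton. The force hasn't risen yet, so I'll keep going in small steps.

Call:
play_rows(deltas=[[-1, 0.05, 0, 0, 0, 0, 0], [-1, 0.1, 0, 0, 0, 0, 0], [-1, 0.1, 0, 0, 0, 0, 0], [-1, 0.1, 0, 0, 0, 0, 0], [-1, 0.1, 0, 0, 0, 0, 0], [-1, 0.1, 0, 0, 0, 0, 0], [-1, 0.1, 0, 0, 0, 0, 0], [-1, 0.1, 0, 0, 0, 0, 0]])

```text
time: 7.4
eef_pos: [0.5663, 0.0534, 0.057]
orientation: [179.7, 0.9, 104.8]
ft_force: [0.5, -12.5, 4.8]
width: -0.0
finger_force: 6.1
```

```bash
python3 -c "
from h import *
st()"
```

```text
t 7.4 jig 0.0006 -0.0032 z 0.057 F jig -2.8 -12.2 4.8 [179.7   0.9 104.8]
```

Call:
play_rows(deltas=[[-1, 0.05, 0, 0, 0, 0, 0], [-1, 0.1, 0, 0, 0, 0, 0], [-1, 0.1, 0, 0, 0, 0, 0], [-1, 0.1, 0, 0, 0, 0, 0], [-1, 0.1, 0, 0, 0, 0, 0], [-1, 0.1, 0, 0, 0, 0, 0], [-1, 0.1, 0, 0, 0, 0, 0], [-1, 0.1, 0, 0, 0, 0, 0]])

```text
time: 8.2
eef_pos: [0.5663, 0.0534, 0.057]
orientation: [179.7, 1.0, 104.7]
ft_force: [0.2, -14.5, 4.9]
width: 0.0003
finger_force: 7.1
```

```bash
python3 -c "
from h import *
st()"
```

```text
t 8.2 jig 0.0006 -0.0032 z 0.057 F jig -3.6 -14.1 4.9 [179.7   1.  104.7]
```

Call:
play_rows(deltas=[[-1, -0.4, 0, 0, 0, 0, 0], [-1, -0.8, 0, 0, 0, 0, 0], [-1, -1.0, 0, -1.5, 0, 0, 0], [-1, -1.5, 0, -3, 0, 0, 0], [-1, -2.5, -1, -3, 0, 0, 0], [-1, -3.5, -2, -3, 0, 0, 0], [-1, -4.3, -3, -3, 0, 0, 0], [-1, -4.3, -3, -3, 0, 0, 0]])

```text
time: 9.0
eef_pos: [0.5445, 0.0094, 0.0844]
orientation: [179.8, 0.2, 104.8]
ft_force: [0.9, 0.1, 1.0]
width: -0.0001
finger_force: 0.0
```

Run:
```python
from h import *
import cv2
st()
p=O-.044*ey-.030*ex
print(to([*p,.033],105.19))
cv2.imwrite("pics/t2.png",cv2.resize(snapshot("top")[170:290,260:400,::-1],None,fx=5,fy=5,interpolation=cv2.INTER_CUBIC))
```

```text
t 9.0 jig -0.032 -0.0399 z 0.0844 F jig 0.9 -0.2 1.0 [179.8   0.2 104.8]
(array([-0.39,  0.19,  5.14]), array([ 0.2,  0.2, -0.4]))
```

View pics/t2.png

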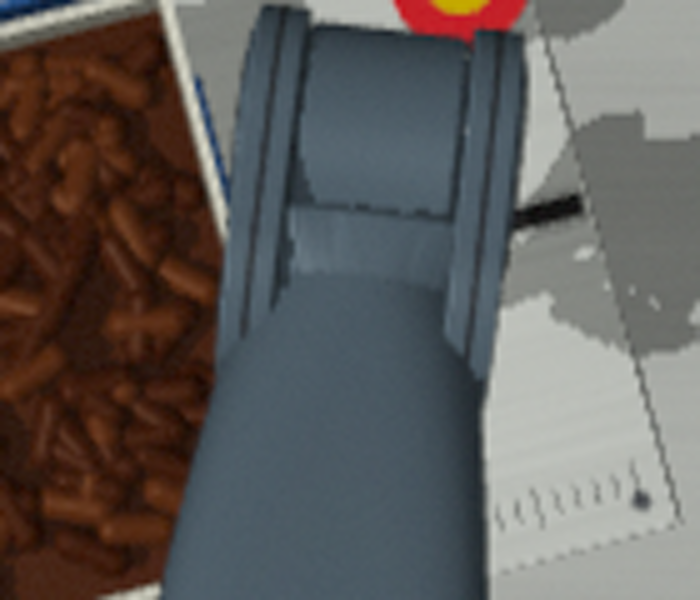

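The arm hides the nut from above, but the fence is snug against the carton. Next I'll descend beside the nut.

Call:
play_rows(deltas=[[-1, -0.2, 0.1, 1, 0.1, 0.1, -0.2], [-1, -0.4, 0.2, 2, 0.2, 0.2, -0.4], [-1, -0.4, 0.2, 3, 0.2, 0.2, -0.4], [-1, -0.4, 0.2, 4, 0.2, 0.2, -0.4], [-1, -0.4, 0.2, 5, 0.2, 0.2, -0.4], [-1, -0.4, 0.2, 5.1, 0.2, 0.2, -0.4], [-1, -0.4, 0.2, 5.1, 0.2, 0.2, -0.4], [-1, -0.4, 0.2, 5.1, 0.2, 0.2, -0.4]])

```text
time: 9.85
eef_pos: [0.55, 0.0075, 0.0346]
orientation: [179.9, 0.0, 105.4]
ft_force: [-0.4, 0.3, 0.4]
width: 0.0002
finger_force: 0.0
```

```bash
cat >> h.py <<'E'
def arc(a0,da,n=8,R=.028):
    "rows from jig angle a0, clockwise da deg per row, about the bolt (jig 0,-.044)"
    o=get_obs();d=o["eef_pos"][:2]-O;p=np.array([d@ex,d@ey+.044])
    print("now angle",np.degrees(np.arctan2(p[1],p[0])).round(1),"R",np.linalg.norm(p).round(4))
    print([[float(v) for v in to([*(O-.044*ey+R*(np.cos(a)*ex+np.sin(a)*ey)),.034],105.19,o)[0].round(2)] for a in np.radians(a0-da*np.arange(1,n+1))])
E
python3 -c "
from h import *
st();arc(180,9)"
```

```text
t 9.85 jig -0.0272 -0.0432 z 0.0346 F jig -0.3 0.4 0.4 [179.9   0.  105.4]
now angle 178.4 R 0.0272
[[0.36, -0.05, 0.06], [0.79, 0.05, 0.06], [1.19, 0.22, 0.06], [1.57, 0.45, 0.06], [1.9, 0.74, 0.06], [2.18, 1.08, 0.06], [2.41, 1.45, 0.07], [2.58, 1.86, 0.07]]
```

Call:
play_rows(deltas=[[-1, 0.36, -0.05, 0.05, 0, 0, 0], [-1, 0.79, 0.05, 0.05, 0, 0, 0], [-1, 1.19, 0.22, 0.05, 0, 0, 0], [-1, 1.57, 0.45, 0.05, 0, 0, 0], [-1, 1.9, 0.74, 0.05, 0, 0, 0], [-1, 2.18, 1.08, 0.05, 0, 0, 0], [-1, 2.41, 1.45, 0.05, 0, 0, 0], [-1, 2.58, 1.86, 0.05, 0, 0, 0]])

```text
time: 10.65
eef_pos: [0.5607, 0.0373, 0.0336]
orientation: [179.9, 0.0, 105.4]
ft_force: [-0.5, -1.7, 1.1]
width: 0.0002
finger_force: 0.6
```

```bash
python3 -c "
from h import *
st();arc(108,12)"
```

```text
t 10.65 jig -0.009 -0.0173 z 0.0336 F jig -0.9 -1.5 1.1 [179.9   0.  105.4]
now angle 108.6 R 0.0282
[[0.11, 0.61, -0.04], [0.11, 1.19, -0.04], [-0.02, 1.76, -0.04], [-0.26, 2.3, -0.04], [-0.6, 2.77, -0.04], [-1.04, 3.16, -0.04], [-1.55, 3.45, -0.03], [-2.1, 3.63, -0.03]]
```

Call:
play_rows(deltas=[[-1, 0.11, 0.61, 0, 0, 0, 0], [-1, 0.11, 1.19, 0, 0, 0, 0], [-1, -0.02, 1.76, 0, 0, 0, 0], [-1, -0.26, 2.3, 0, 0, 0, 0], [-1, -0.6, 2.77, 0, 0, 0, 0], [-1, -1.04, 3.16, 0, 0, 0, 0], [-1, -1.55, 3.45, 0, 0, 0, 0], [-1, -2.1, 3.63, 0, 0, 0, 0]])

```text
time: 11.45
eef_pos: [0.6017, 0.0264, 0.0338]
orientation: [179.9, -0.0, 105.4]
ft_force: [-1.1, 1.8, 0.3]
width: -0.0
finger_force: 0.4
```

Run:
```python
from h import *
import cv2
st();arc(12,11)
cv2.imwrite("pics/w3.png",snapshot("wrist")[:,:,::-1])
```

```text
t 11.45 jig 0.0277 -0.0385 z 0.0338 F jig -0.6 2.0 0.3 [179.9  -0.  105.4]
now angle 11.2 R 0.0283
[[-0.5, 0.02, -0.02], [-1.03, -0.02, -0.02], [-1.55, -0.16, -0.02], [-2.03, -0.41, -0.03], [-2.46, -0.73, -0.03], [-2.81, -1.14, -0.03], [-3.08, -1.6, -0.03], [-3.26, -2.11, -0.03]]
```

View pics/w3.png

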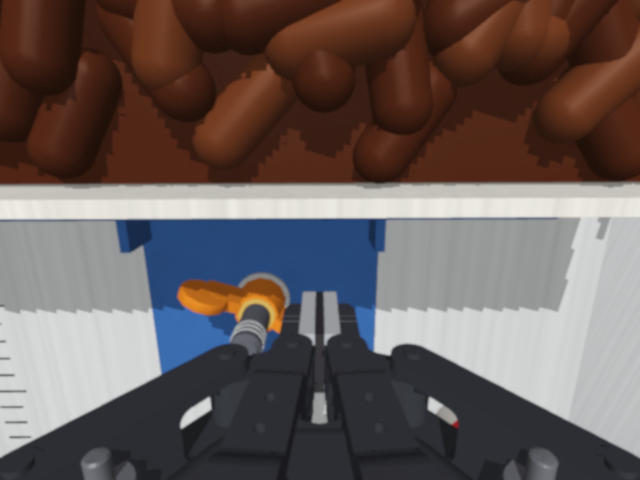

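The wrist view confirms the nut is turning: the far wing is now at (190,290), left of the hub at (262,300). I'll probe gently past the first possible stop angle.

Call:
play_rows(deltas=[[-1, -0.3, 0.02, 0, 0, 0, 0], [-1, -0.6, 0.02, 0, 0, 0, 0], [-1, -0.9, 0, 0, 0, 0, 0], [-1, -1.2, -0.05, 0, 0, 0, 0], [-1, -1.2, -0.05, 0, 0, 0, 0], [-1, -1.2, -0.05, 0, 0, 0, 0], [-1, -1.2, -0.05, 0, 0, 0, 0], [-1, -1.2, -0.05, 0, 0, 0, 0]])

```text
time: 12.3
eef_pos: [0.6041, 0.0148, 0.0339]
orientation: [179.9, 0.0, 105.4]
ft_force: [0.4, 0.1, 0.2]
width: 0.0003
finger_force: 0.1
```

```bash
python3 -c "
from h import *
st();arc(-15,14.5)"
```

```text
t 12.3 jig 0.027 -0.0503 z 0.0339 F jig 0.4 -0.1 0.2 [179.9   0.  105.4]
now angle -13.2 R 0.0277
[[-0.75, -0.26, -0.01], [-1.31, -0.69, -0.01], [-1.75, -1.24, -0.01], [-2.04, -1.88, -0.02], [-2.16, -2.58, -0.02], [-2.1, -3.29, -0.02], [-1.86, -3.95, -0.02], [-1.47, -4.54, -0.02]]
```

Call:
play_rows(deltas=[[-1, -0.75, -0.26, 0, 0, 0, 0], [-1, -1.31, -0.69, 0, 0, 0, 0], [-1, -1.75, -1.24, 0, 0, 0, 0], [-1, -2.04, -1.88, 0, 0, 0, 0], [-1, -2.16, -2.58, 0, 0, 0, 0], [-1, -2.1, -3.29, 0, 0, 0, 0], [-1, -1.86, -3.95, 0, 0, 0, 0], [-1, -1.47, -4.54, 0, 0, 0, 0]])

```text
time: 13.1
eef_pos: [0.5633, -0.0114, 0.0337]
orientation: [179.9, 0.0, 105.3]
ft_force: [0.6, 0.3, -0.7]
width: 0.0003
finger_force: 0.3
```

```bash
python3 -c "
from h import *
st();arc(-131,6.5)"
```

```text
t 13.1 jig -0.0192 -0.065 z 0.0337 F jig 0.7 0.1 -0.7 [179.9   0.  105.3]
now angle -132.5 R 0.0285
[[0.21, -0.14, -0.03], [0.45, -0.34, -0.03], [0.72, -0.51, -0.03], [1.01, -0.65, -0.04], [1.31, -0.76, -0.04], [1.61, -0.83, -0.04], [1.93, -0.87, -0.04], [2.25, -0.87, -0.04]]
```

Call:
play_rows(deltas=[[-1, 0.21, -0.14, 0, 0, 0, 0], [-1, 0.45, -0.34, 0, 0, 0, 0], [-1, 0.72, -0.51, 0, 0, 0, 0], [-1, 1.01, -0.65, 0, 0, 0, 0], [-1, 1.31, -0.76, 0, 0, 0, 0], [-1, 1.61, -0.83, 0, 0, 0, 0], [-1, 1.93, -0.87, 0, 0, 0, 0], [-1, 2.1, -0.87, 0, 0, 0, 0]])

```text
time: 13.9
eef_pos: [0.5499, 0.007, 0.0336]
orientation: [179.9, -0.0, 105.4]
ft_force: [1.0, -1.2, -0.1]
width: 0.0001
finger_force: 0.4
```

```bash
python3 -c "
from h import *
st();arc(-180,3.5)"
```

```text
t 13.9 jig -0.0274 -0.0437 z 0.0336 F jig 0.7 -1.5 -0.1 [179.9  -0.  105.4]
now angle 179.4 R 0.0274
[[0.14, -0.05, -0.04], [0.31, -0.04, -0.04], [0.48, -0.01, -0.04], [0.65, 0.03, -0.04], [0.81, 0.08, -0.04], [0.97, 0.13, -0.04], [1.13, 0.2, -0.04], [1.28, 0.27, -0.04]]
```

Finger at 180°, normal drag force. Next I'll creep through the second possible stop angle.

Call:
play_rows(deltas=[[-1, 0.14, -0.05, 0, 0, 0, 0], [-1, 0.28, -0.04, 0, 0, 0, 0], [-1, 0.4, -0.03, 0, 0, 0, 0], [-1, 0.48, -0.01, 0, 0, 0, 0], [-1, 0.48, -0.01, 0, 0, 0, 0], [-1, 0.48, -0.01, 0, 0, 0, 0], [-1, 0.48, -0.01, 0, 0, 0, 0], [-1, 0.48, -0.01, 0, 0, 0, 0]])

```text
time: 14.7
eef_pos: [0.549, 0.0094, 0.0337]
orientation: [179.9, 0.2, 105.3]
ft_force: [0.8, -6.0, -0.7]
width: -0.0001
finger_force: 2.7
```

```bash
python3 -c "
from h import *
st();arc(-190,3.5)"
```

```text
t 14.7 jig -0.0277 -0.0412 z 0.0337 F jig -0.8 -6.0 -0.7 [179.9   0.2 105.3]
now angle 174.2 R 0.0278
[[0.37, 0.04, -0.03], [0.54, 0.09, -0.03], [0.7, 0.14, -0.04], [0.86, 0.21, -0.04], [1.01, 0.28, -0.04], [1.16, 0.37, -0.04], [1.3, 0.46, -0.04], [1.44, 0.56, -0.04]]
```

The force rose to 6 N and the motion stalled at the predicted stop angle, so the nut is tight. I'll back off, lift and check.

Call:
play_rows(deltas=[[-1, -0.4, -0.1, 0, 0, 0, 0], [-1, -0.8, -0.3, 0, 0, 0, 0], [-1, -1.0, -0.5, -1.5, 0, 0, 0], [-1, -1.0, -0.5, -4, 0, 0, 0], [-1, -1.0, -0.5, -7, 0, 0, 0], [-1, -1.0, -0.5, -10, 0, 0, 0], [-1, -3.0, -0.5, -13, 0, 0, 0], [-1, -4.0, -0.5, -13, 0, 0, 0]])

```text
time: 15.5
eef_pos: [0.5578, -0.0296, 0.1708]
orientation: [179.3, 0.3, 105.4]
ft_force: [0.5, 0.4, 0.2]
width: 0.0003
finger_force: 0.0
```

Run:
```python
from h import *
import cv2
st()
m=camera_model("wrist");np.savez("w4.npz",K=m["intrinsics"],T=m["world_to_cam"])
cv2.imwrite("pics/w4.png",snapshot("wrist")[:,:,::-1])
```

```text
t 15.5 jig -0.0294 -0.0811 z 0.1708 F jig 0.6 0.2 0.2 [179.3   0.3 105.4]
```

View pics/w4.png

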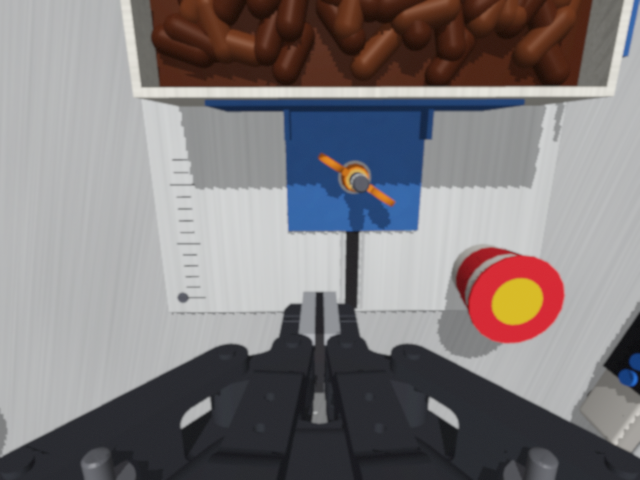

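The wings run from (321,156) to (393,202), which is about -33°, exactly the tight angle. I'll check the fence from the foot's front corners at (288,232) and (418,230).

Run:
```python
from h import *
z=np.load("w4.npz");m={"intrinsics":z["K"],"world_to_cam":z["T"]}
J=lambda uv,h:(lambda d:(round(float(d@ex),4),round(float(d@ey),4)))(ray("",uv,h,m)[:2]-O)
print("foot",J((288,232),.01),J((418,230),.01),"wing",J((321,156),.034),J((393,202),.034),"plate edge y=-.165",J((168,312),.006),"bolt",J((361,183),.058))
a,b=[np.array(J(u,.034)) for u in((321,156),(393,202))];d=b-a;print(np.degrees(np.arctan2(d[1],d[0])),"carton rim",J((138,97),.081),J((613,95),.081))
```

```text
foot (-0.053, -0.0887) (0.0564, -0.0869) wing (-0.026, -0.0251) (0.0287, -0.059) plate edge y=-.165 (-0.1631, -0.1643) bolt (0.0009, -0.0417)
-31.78831903016301 carton rim (-0.133, 0.0104) (0.1444, 0.0127)
```

```bash
python3 -c "
from cell import *
print(sign_off())"
```

```text
the job is handed in; nothing more can be done
None
```

The job is handed in at about 16 s: by my measurements the fence is snug at about 0.0555 m, the wing nut is tight at its stop, and the arm is clear, but no verdict was returned.

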